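Load the parts washer and hold its run dial

TASK

Load the parts washer: lift the loading tray by its handle so that all four wheel nuts slide into the tank, and let the tray back down onto its stand. Then turn the spring-return run dial clockwise past its first two click stops to the third and hold it there; finish while still holding it, with the other things on the table left where they are.

Things in the scene. Friction and masses are not known exactly. Their poses are not given: they have to be found in the camera images.
- washer: The bench parts washer, fixed to the table. Its open steel tank is 170 (x) x 160 (y) x 95 tall outside, walls and floor 6 thick; origin: centre of the tank's underside. Own z up; own +y points from the loading tray to the tank, so the tray stands on the tank's -y side, on a stand, with its handle farthest out.
- tank_floor (a point): Centre of the tank's inner floor; the inner opening is 158 (own x) x 148 (own y), the rim 89 above this point. Axes as the washer's.
- tray_hinge (a point): Point on the loading tray's hinge line, in the middle of it; the line runs along the washer's own x, 99 above the table, just inside the tank's -y rim. Axes as the washer's.
- tray (a joint): Angle of the aluminium loading tray, rad: 0 = level, resting on its stand; grows as the handle is lifted, to 1.35 at the stop (the tray leans toward the tank). Let go, it sinks back to 0 under its own weight. The tray is 118 wide and 130 long with 20 high side and end walls, open at the hinge; the nuts slide off well before 0.9 rad, and a tilt to 1.25 surely empties it. About 2.5 N at the handle lifts the level, loaded tray.
- tray_handle (a point): Middle of the tray's handle: a round steel bar 10 thick and 96 long, parallel to the hinge line, carried at its ends by two 8 thick arms, with 42 clear between bar and tray end wall. It is 178 from the hinge line along the tray and 10 above the tray floor's mid plane, 109 above the table when level. It turns with the tray: axes as the washer's when level.
- dial_box: The control box of the run dial, fixed to the table: 100x100, its flat top 60 above the table; origin: centre of its underside, own z up. Four black marks on the top round the dial: a short one at rest, two middle ones at stops 1 and 2, the longest at stop 3. At rest the dial's white pointer line points along the box's own -x.
- dial (a joint): Angle of the run dial, rad: 0 = rest, growing clockwise seen from above. Click stops at 0.4 (first), 0.8 (second) and 1.2 (third and last); end of travel 1.26. A spring turns it back to 0 from everywhere when it is let go: about 0.04 N m at rest, 0.14 N m at the third stop, plus up to 0.04 N m more at the clicks.
- dial_grip (a point): On the dial's vertical axis, 89 above the table. The dial is a black bar grip 56 long (own x), 14 wide (own y) and 30 high, from 69 to 98 above the table, on a round skirt of 60 diameter whose top is 69 above the table. Own z up; own x runs along the bar, the pointer end being -x; turns with the dial.
- nut0: One of four equal steel wheel nuts, 28 across the flange, 28 tall, 35 to 70 g each; origin: centre of its flange face. They start standing in the loading tray.
- nut1: One of four equal steel wheel nuts, 28 across the flange, 28 tall, 35 to 70 g each; origin: centre of its flange face. They start standing in the loading tray.
- nut2: One of four equal steel wheel nuts, 28 across the flange, 28 tall, 35 to 70 g each; origin: centre of its flange face. They start standing in the loading tray.
- nut3: One of four equal steel wheel nuts, 28 across the flange, 28 tall, 35 to 70 g each; origin: centre of its flange face. They start standing in the loading tray.
- squeeze_bottle: Bystander: white squeeze bottle with a cone nozzle, 69x68x225 (mm); origin: centre of its underside. To be left where it is.
- jar_purple: Bystander: screw-lid jar, 60 across, 72 tall (mm); origin: centre of its underside. To be left where it is.
- wax_tin: Bystander: flat round tin, 80 across, 34 tall (mm); origin: centre of its underside. To be left where it is.
- pad_white: Bystander: round foam pad, 77 across, 27 tall (mm); origin: centre of its underside. To be left where it is.
- measuring_cup: Bystander: small cup, 60 across, 59 tall (mm); origin: centre of its underside. To be left where it is.
- spur_tool: Bystander: pad spur with star wheels, 42x146x35 (mm); origin: centre of its underside. To be left where it is.
- star_key: Bystander: star-shaped key, 36 across, 20 tall (mm); origin: centre of its underside. To be left where it is.
- pin_spanner: Bystander: flat two-pin spanner, 42x133x10 (mm); origin: centre of its underside. To be left where it is.

How it is judged:
By the outcome, as a careful person would: the job done as asked, in the order asked, and still so for the second after the job is handed in, while the arm keeps its last pose, push and grip.
It also fails if it takes over 54 s, if anything falls off the work surface, if the arm or the gripper's body presses on something with over 40 N, if the wrist force passes 120 N, or if a joint passes its speed limit or range.

ROBOT

A 7-joint arm with a two-finger parallel gripper is mounted at the origin on a cart in front of the work surface, level with it; the furniture and walls round the work are solid. World frame = base frame: x ahead of the robot, y to its left, z up, the work surface at z = 0. Lengths are in m, angles in rad, forces in N, time in s.
With the tool pointing down it reaches from about 0.4 to 0.925 m from the base axis. Payload 5.6 kg.
Tool frame: the origin (TCP) lies on the centre line of the jaws, within the pads' length; the fingertips stand 25 mm ahead of it and the grasp point (between the pads) lies 6 mm ahead of it (r.tip_extent is the distance from the TCP to the fingertips, in m); z points along the fingers, y is the line along which they close (so a half turn about z gives the same grasp; the last joint's range is limited). The gripper opens to 85 mm and grips with 20 to 120 N. Pads are 22 mm wide; open, the fingers measure 114 mm over their backs; the gripper's body (76 mm by 85 mm) begins 54 mm behind the grasp point. The pads swing forward as they close: fully open they stand 13 mm farther back than shut.
Start: joints at [1.114, 0.468, -0.012, 1.603, 0.006, 1.071, -0.056], TCP at [0.261, -0.595, 0.256] pointing down, gripper open.
Joint ranges: [-2.53, 2.53], [-0.31, 2.02], [-1.57, 1.55], [0.28, 2.44], [-1.29, 4.43], [0.15, 1.84], [-2.92, 2.92]. Speed limits (rad/s): [2.57, 2.57, 3.14, 3.14, 3.14, 3.14, 3.14].

INTERFACE

Orientations are given as a rotation vector (axis times angle).
In Python, from workcell import r gives the robot as it stands.
- The arm moves only by the tool send_rows, never from a script. Its arguments are lists of equal length, an entry for each row: "gripper": the gripper command: -1 is fully open, 1 is shut, values between are in proportion; "travel": the shift along the tool's x, y, z in units of 200 mm (1.0 is 200 mm), a list of three; "angular": the turn, a rotation vector about the tool's x, y, z in units of pi rad (1.0 is pi rad), a list of three. In form: {"gripper": [gripper, ...], "travel": [[dx, dy, dz], ...], "angular": [[ax, ay, az], ...]}. A call has exactly 8 rows; each row is the pose to reach, as a shift and turn from the pose commanded when the call began, along the tool's axes at that moment, turning the shorter way round; what a row does not reach only later rows make up. A row lasts 1/12 s, in which the tool goes at most 41.7 mm and 7.16 degrees, less where a joint would pass 70% of its speed; a pose out of reach is approached as far as the arm can. A call with a number of a shift or a turn outside -1 to 1 is refused whole. A call with a gripper value outside its range is refused whole. The fingers move at their own pace and stop on an object; "grip_force" is the grip in N (left out, the last holds). Time passes only in rows, so rows that repeat a pose let the fingers close, or fill a call up. It gives the time, the measured TCP pose, the force, the opening and the grip force at its end, in the units of the state.
- r.state(): the state, without advancing time (a new reading comes with each control period).
- r.get_image(name): name is "side" or "top" or "wrist"; returns a dict with "image" (420x560x3 uint8, blue, green, red), "fov_y" (degrees; the focal length in pixels is half the picture's height over the tangent of half this angle, whatever the lens; pixels are square), "cx", "cy" (the principal point, pixels), "origin" and "rotation" of the camera in the world; the wrist camera has in their place "tool_from_camera" (4x4, takes a point from camera to tool coordinates, whose origin is the TCP and whose axes are the flange's). Camera axes: x right, y down, z forward; pixel columns grow to the right and rows downward; lengths in m; the calibration is good to about 2 mm. A picture is of the moment at which its call begins: read the wrist's pose just before it. There is no depth.
- r.sign_off(): hands the job in; it is judged then, once.
Trained networks look in a picture, given as the dict that the camera call returned (one of the last four; its "shot" number tells which), for a name from the list of things; names that differ only in an ending like _2 or _b are one class to them, and where a whole thing is asked for, a point or a joint stands for the part that bears it (a point fixed in the world has none). Each returns a list of dicts, best first, with "conf" (0 to 1); they miss things now and then, are a little off and sometimes report something else, mostly with a low value. They report only what shows in the picture. A call takes as long as a camera call.
- r.find_in(picture, target): "centre" ([row, column] as shares, 0 to 1, of the picture: columns of its width, rows of its height, amid what is visible of it).
- r.trace(picture, target): "mask" (420x560 bool, what is visible of it) and "centre" ([row, column] as shares, 0 to 1, of the picture: columns of its width, rows of its height, amid what is visible of it).
The state is a dict: "t": time; "qpos": joint angles; "joint_vel": joint speeds; "joint_efforts": joint torques, N m; "tool_pos": TCP position; "orientation": TCP orientation; "contact_force": force on the tool from outside, world axes, zero at the start; "torque": the same for the moment, N m; "finger_gap": finger opening in m; "grip_force": force on a finger pad.
Only numpy, scipy, OpenCV 4.12 (cv2) and the standard library are available. Lean on these libraries where they do the work, as an engineer would, in place of code of your own. Each camera call takes 0.05 s, during which the arm holds its last target. There are 200 camera calls.

## Working session

There is one attempt and no reset: what is moved stays moved. The work goes in short steps, Python scripts to look and compute and a tool call to move; the robot and the scene stay as the last step left them, time stands still between calls to the robot, and variables do not carry over. Pictures are saved under pics/ and viewed, at most 10 in all, crops included, and the job is handed in when it is done.

Besides the shell and the picture viewer there is one more tool, called after "Call:" as name(argument=value, ...) on one line, values as JSON. send_rows: Moves the arm, as the interface text tells. Its arguments: {"type":"object","properties":{"gripper":{"type":"array"},"travel":{"type":"array"},"angular":{"type":"array"},"grip_force":{"type":"number"}},"required":["gripper","travel","angular"]}

```bash
mkdir -p pics; ls; cat > h.py <<'E'
import numpy as np, cv2
from scipy.spatial.transform import Rotation as R
from workcell import r
def ray(p,uv):
    f=210/np.tan(np.radians(p["fov_y"])/2)
    d=np.array([(uv[0]-p["cx"])/f,(uv[1]-p["cy"])/f,1.])
    return np.array(p["origin"]),np.array(p["rotation"])@d
def atz(p,uv,z):
    o,d=ray(p,uv); return o+d*(z-o[2])/d[2]
def proj(p,X):
    f=210/np.tan(np.radians(p["fov_y"])/2)
    c=np.array(p["rotation"]).T@(np.array(X)-np.array(p["origin"]))
    return c[:2]/c[2]*f+[p["cx"],p["cy"]]
E
python3 - <<'E'
from h import *
s=r.state(); print({k:np.round(v,3) for k,v in s.items()})
for n in ("top","side"):
    p=r.get_image(n); cv2.imwrite(f"pics/{n}0.png",p["image"]); print(n,p["fov_y"],p["cx"],p["cy"],p["origin"],np.round(p["rotation"],3).tolist())
    for t in ("washer","tray","tray_handle","dial_box","dial","nut0","squeeze_bottle","jar_purple","wax_tin","pad_white","measuring_cup","spur_tool","star_key","pin_spanner"):
        l=r.find_in(p,t)
        for a in l[:4 if t=="nut0" else 1]:
            uv=np.array(a["centre"])[::-1]*[560,420]; print(t,round(a["conf"],2),uv.round(),atz(p,uv,0.05).round(3))
E
```

```text
pics
{'t': np.float64(0.0), 'qpos': array([ 1.114,  0.468, -0.012,  1.604,  0.006,  1.071, -0.056]), 'joint_vel': array([-0.   , -0.001, -0.   ,  0.   , -0.001, -0.   ,  0.001]), 'joint_efforts': array([ 1.0000e-03, -5.3238e+01,  2.3000e-02, -2.5130e+01,  1.2000e-02,
        8.0000e-03, -0.0000e+00]), 'tool_pos': array([ 0.261, -0.595,  0.255]), 'orientation': array([-3.073e+00, -6.450e-01,  1.000e-03]), 'contact_force': array([ 0.114, -0.043,  0.159]), 'torque': array([-0.013, -0.011,  0.043]), 'grip_force': np.float64(0.0), 'finger_gap': np.float64(0.085)}
top 43.833329336419396 270.8437848379799 213.7664925431249 [0.33606812 0.02000292 1.45432852] [-2.162, 2.117, -0.163]Traceback (most recent call last):
  File "<stdin>", line 8, in <module>
  File "h.py", line 9, in atz
    o,d=ray(p,uv); return o+d*(z-o[2])/d[2]
                                       ~^^^
IndexError: invalid index to scalar variable.
```

```bash
sed -i 's/np.array(p\["rotation"\])/R.from_rotvec(p["rotation"]).as_matrix()/' h.py
python3 - <<'E'
from h import *
for n in ("top","side"):
    p=r.get_image(n); cv2.imwrite(f"pics/{n}0.png",p["image"]); print(n,[(k,v) for k,v in p.items() if k!="image"])
    for t in ("washer","tray","tray_handle","dial_box","dial","nut0","squeeze_bottle","jar_purple","wax_tin","pad_white","measuring_cup","spur_tool","star_key","pin_spanner"):
        l=r.find_in(p,t)
        for a in l[:4 if t=="nut0" else 1]:
            uv=np.array(a["centre"])[::-1]*[560,420]; print(t,round(a["conf"],2),uv.round(),atz(p,uv,0.05).round(3))
E
```

```text
top [('fov_y', 43.833329336419396), ('cx', 270.8437848379799), ('cy', 213.7664925431249), ('origin', array([0.33606812, 0.02000292, 1.45432852])), ('rotation', array([-2.16194234,  2.11726869, -0.16319823])), ('shot', 2)]
washer 0.67 [400. 201.] [ 0.598 -0.325  0.05 ]
tray 0.73 [192. 282.] [0.365 0.233 0.05 ]
tray_handle 0.78 [290. 217.] [ 0.548 -0.026  0.05 ]
dial_box 0.57 [397. 203.] [ 0.592 -0.319  0.05 ]
dial 0.83 [400. 202.] [ 0.595 -0.326  0.05 ]
nut0 0.63 [303. 230.] [ 0.513 -0.063  0.05 ]
nut0 0.55 [280. 225.] [ 0.525 -0.     0.05 ]
squeeze_bottle 0.85 [131. 273.] [0.387 0.397 0.05 ]
jar_purple 0.63 [150. 251.] [0.447 0.35  0.05 ]
wax_tin 0.65 [263. 148.] [0.739 0.052 0.05 ]
pad_white 0.58 [310. 148.] [ 0.742 -0.078  0.05 ]
measuring_cup 0.8 [347. 145.] [ 0.752 -0.182  0.05 ]
spur_tool 0.64 [211. 289.] [0.349 0.18  0.05 ]
pin_spanner 0.59 [362. 284.] [ 0.37 -0.22  0.05]
side [('fov_y', 54.373123338453816), ('cx', 280.629826671594), ('cy', 211.11603778740368), ('origin', array([ 0.54370137, -0.77472704,  1.00926928])), ('rotation', array([-2.41554522, -0.03224213, -0.01652148])), ('shot', 3)]
washer 0.88 [273. 212.] [0.523 0.072 0.05 ]
tray 0.79 [276. 229.] [0.535 0.003 0.05 ]
tray_handle 0.65 [279. 229.] [0.544 0.005 0.05 ]
dial_box 0.85 [298. 333.] [ 0.598 -0.328  0.05 ]
dial 0.57 [297. 331.] [ 0.595 -0.321  0.05 ]
nut0 0.43 [264. 233.] [ 0.5   -0.014  0.05 ]
nut0 0.38 [283. 222.] [0.557 0.034 0.05 ]
squeeze_bottle 0.56 [235. 137.] [0.373 0.439 0.05 ]
jar_purple 0.67 [254. 154.] [0.448 0.347 0.05 ]
wax_tin 0.86 [341. 228.] [0.734 0.016 0.05 ]
pad_white 0.8 [350. 260.] [ 0.749 -0.101  0.05 ]
measuring_cup 0.61 [355. 287.] [ 0.753 -0.19   0.05 ]
spur_tool 0.51 [228. 199.] [0.378 0.121 0.05 ]
star_key 0.64 [318. 283.] [ 0.655 -0.181  0.05 ]
pin_spanner 0.54 [215. 306.] [ 0.384 -0.257  0.05 ]
```

View pics/top0.png

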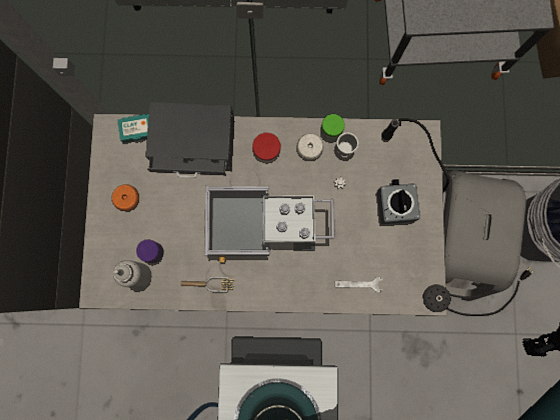

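View pics/side0.png

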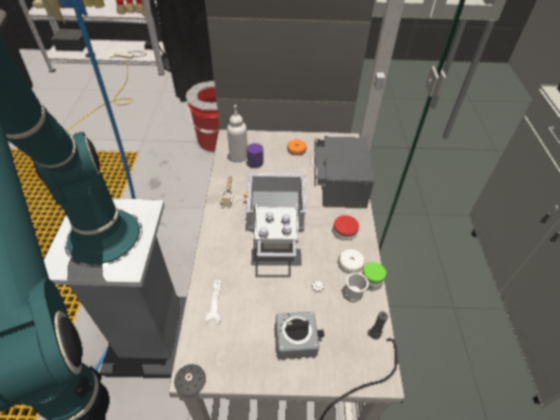

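```bash
python3 - <<'E'
from h import *
t=cv2.imread("pics/top0.png"); 
a=cv2.resize(t[175:265,195:345],None,fx=5,fy=5,interpolation=2)
cv2.imwrite("pics/c1.png",a)
b=cv2.resize(t[170:235,370:430],(480,520),interpolation=2)
s=cv2.imread("pics/side0.png")
c=cv2.resize(s[305:365,265:330],(300,277),interpolation=2)
d=cv2.resize(s[165:270,235:320],(300,370),interpolation=2)[:243]
cv2.imwrite("pics/c2.png",np.hstack([b,np.vstack([c,d])]))
p=r.get_image("top")
for t_ in ("tray_handle","dial","dial_box","tray","washer"):
    for l in r.trace(p,t_)[:2]:
        m=l["mask"].astype(np.uint8); v,u=np.nonzero(m)
        print(t_,l["conf"],len(u),u.min(),u.max(),v.min(),v.max(),u.mean(),v.mean(),cv2.minAreaRect(np.c_[u,v].astype(np.float32)))
E
```

```text
tray_handle 0.6 2364 261 334 195 242 291.3942470389171 218.31598984771574 ((297.5164489746094, 217.8057861328125), (47.0106201171875, 72.25025177001953), 88.83085632324219)
dial 0.86 402 390 411 190 212 400.3905472636816 201.33582089552237 ((400.5, 201.0), (22.0, 21.0), 90.0)
dial 0.61 54 281 288 205 212 284.3888888888889 208.61111111111111 ((284.5, 208.5), (7.0, 7.0), 90.0)
dial_box 0.95 1642 377 419 178 224 397.4494518879415 202.61084043848965 ((397.2560119628906, 200.22259521484375), (44.885963439941406, 42.151611328125), 83.8844985961914)
dial_box 0.52 363 390 410 190 212 400.41597796143253 201.54545454545453 ((400.50006103515625, 202.00001525878906), (20.50609588623047, 20.50609588623047), 45.0)
tray 0.81 2283 262 333 195 242 291.08366184844505 218.60840998685939 ((297.5, 218.5), (47.0, 71.0), 90.0)
tray 0.61 79 299 308 228 237 303.6455696202532 232.43037974683546 ((303.5, 232.5), (9.0, 9.0), 90.0)
washer 0.82 6756 204 334 185 260 256.69271758436946 220.67465956187093 ((269.0, 222.5), (75.0, 130.0), 90.0)
```

View pics/c1.png

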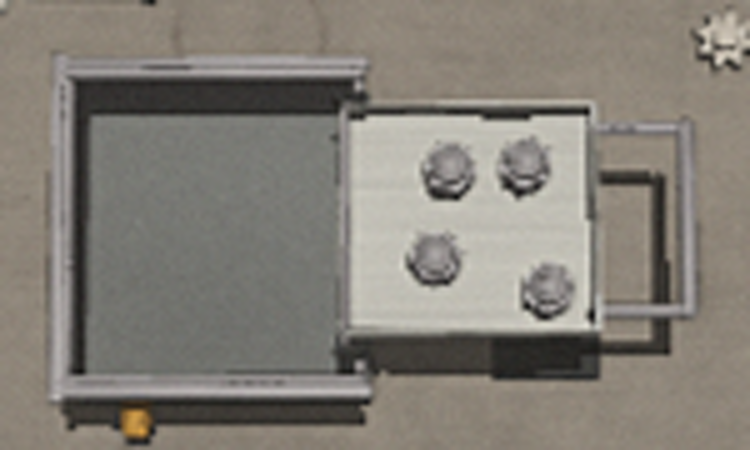

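View pics/c2.png

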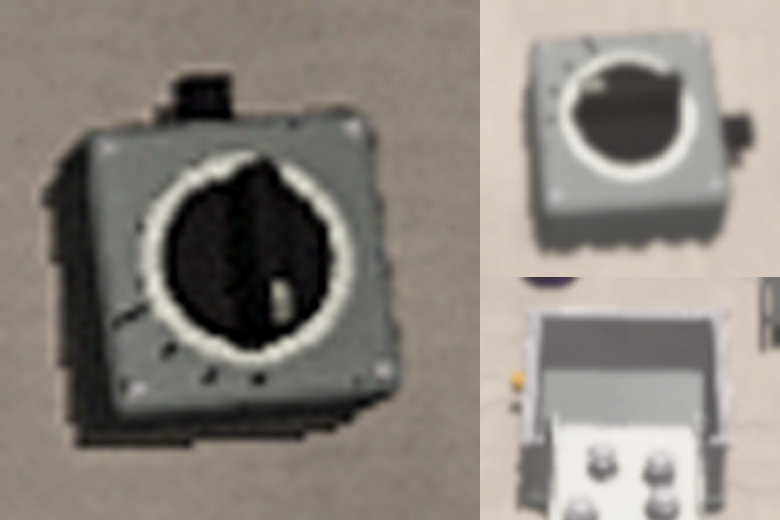

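```bash
python3 - <<'E'
from h import *
p=r.get_image("top")
c1=lambda x,y:(195+x/5-.4,175+y/5-.4); c2=lambda x,y:(370+x/8-.44,170+y/8-.44)
for n,uv,z in [("bar far",c1(687,122),.109),("bar near",c1(687,312),.109),("hinge far",c1(345,103),.109),("hinge near",c1(345,333),.109),
  ("tank fl",c1(57,60),.095),("fr",c1(366,62),.095),("nl",c1(57,395),.095),("nr",c1(368,388),.095)]+[("box",c2(*q),.06) for q in((95,130),(360,115),(395,385),(115,412))]+[("skirt",c2(247,257),.069),("barend far",c2(262,165),.098),("pointer",c2(282,300),.098)]:
    print(n,np.round(uv,1),atz(p,uv,z).round(4))
s=r.state();print(s["t"],R.from_rotvec(s["orientation"]).as_matrix().round(3))
for X in ([.5,-.158,.109],):print(proj(p,X))
w=r.get_image("wrist");print(w["tool_from_camera"].round(3),w["fov_y"])
E
```

```text
bar far [332. 199.] [ 0.5884 -0.1337  0.109 ]
bar near [332. 237.] [ 0.4883 -0.134   0.109 ]
hinge far [263.6 195.2] [0.5948 0.0457 0.109 ]
hinge near [263.6 241.2] [0.4737 0.0429 0.109 ]
tank fl [206.  186.6] [0.6176 0.1995 0.095 ]
fr [267.8 187. ] [0.6199 0.0353 0.095 ]
nl [206.  253.6] [0.4396 0.1924 0.095 ]
nr [268.2 252.2] [0.4466 0.0304 0.095 ]
box [381.4 185.8] [ 0.6369 -0.274   0.06  ]
box [414.6 183.9] [ 0.644  -0.3643  0.06  ]
box [418.9 217.7] [ 0.5512 -0.3741  0.06  ]
box [383.9 221.1] [ 0.54   -0.2796  0.06  ]
skirt [400.4 201.7] [ 0.5924 -0.3227  0.069 ]
barend far [402.3 190.2] [ 0.6181 -0.3211  0.098 ]
pointer [404.8 207.1] [ 0.5728 -0.3268  0.098 ]
1.95 [[ 0.916  0.402 -0.   ]
 [ 0.402 -0.916 -0.   ]
 [-0.     0.    -1.   ]]
[341.25441174 232.7077173 ]
[[-0.    -0.947 -0.322  0.084]
 [ 1.    -0.     0.    -0.   ]
 [-0.    -0.322  0.947 -0.118]
 [ 0.     0.     0.     1.   ]] 69.1587119887624
```

Call:
send_rows(gripper=[0.2, 0.2, 0.2, 0.2, 0.2, 0.2, 0.2, 0.2], travel=[[0.08, -0.05, 0], [0.2, -0.14, 0], [0.34, -0.24, 0], [0.48, -0.34, 0], [0.62, -0.43, 0], [0.76, -0.53, 0], [0.9, -0.63, 0], [1.0, -0.7, 0]], angular=[[0, 0, 0], [0, 0, 0], [0, 0, 0], [0, 0, 0], [0, 0, 0], [0, 0, 0], [0, 0, 0], [0, 0, 0]])

```text
t: 2.67
tool_pos: [0.3899, -0.3835, 0.2565]
orientation: [-3.073, -0.649, -0.001]
contact_force: [1.3, -0.2, -0.0]
finger_gap: 0.0342
grip_force: 0.0
```

Call:
send_rows(gripper=[0.2, 0.2, 0.2, 0.2, 0.2, 0.2, 0.2, 0.2], travel=[[0.15, -0.1, 0], [0.3, -0.2, 0], [0.45, -0.32, 0], [0.6, -0.43, 0], [0.75, -0.53, 0], [0.88, -0.62, 0], [0.96, -0.68, 0], [1.0, -0.7, 0]], angular=[[0, 0, 0.02], [0, 0, 0.04], [0, 0, 0.06], [0, 0, 0.08], [0, 0, 0.1], [0, 0, 0.12], [0, 0, 0.12], [0, 0, 0.12]])

```text
t: 3.33
tool_pos: [0.5166, -0.1741, 0.2565]
orientation: [-3.14, -0.066, -0.001]
contact_force: [-0.3, 0.5, 0.2]
finger_gap: 0.0344
grip_force: 0.0
```

```bash
cat >> h.py <<'E'
def wrist():
    s=r.state(); p=r.get_image("wrist")
    T=np.eye(4); T[:3,:3]=R.from_rotvec(s["orientation"]).as_matrix(); T[:3,3]=s["tool_pos"]
    T=T@p["tool_from_camera"]; p["origin"]=T[:3,3]; p["rotation"]=R.from_matrix(T[:3,:3]).as_rotvec()
    return s,p
E
python3 - <<'E'
from h import *
s,p=wrist(); print(s["t"],s["tool_pos"],s["orientation"])
cv2.imwrite("pics/w1.png",p["image"]); np.savez("w1.npz",**{k:p[k] for k in("origin","rotation","fov_y","cx","cy")})
for X in ([.4883,-.134,.109],[.5884,-.134,.109]):print(proj(p,X))
E
```

```text
3.3333 [ 0.51657118 -0.17411148  0.2565117 ] [-3.13975193e+00 -6.62202660e-02 -1.46800662e-03]
[233.41108954 233.29860192]
[232.96118583 122.49173683]
```

View pics/w1.png

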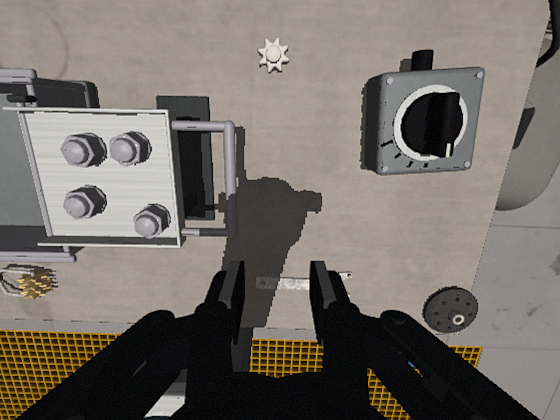

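```bash
python3 - <<'E'
from h import *
p=dict(np.load("w1.npz"))
for n,uv,z in [("far",(230,123.5),.109),("near",(233,236),.109),("wf",(168,112),.12),("wn",(180,243),.12),("box",(384,76),.06),("box",(484,68),.06),("box",(471,167),.06),("box",(377,174),.06),("skirt",(430,124),.069),("bar",(455,93),.098),("ptr",(449,156),.098)]: print(n,atz(p,uv,z).round(4))
im=cv2.imread("pics/w1.png")
cv2.imwrite("pics/w1c.png",cv2.resize(im[60:180,350:495],None,fx=5,fy=5,interpolation=2))
E
```

```text
far [ 0.5875 -0.1315  0.109 ]
near [ 0.4855 -0.1336  0.109 ]
wf [ 0.5947 -0.0841  0.12  ]
wn [ 0.4813 -0.0868  0.12  ]
box [ 0.6345 -0.2701  0.06  ]
box [ 0.6452 -0.3627  0.06  ]
box [ 0.5524 -0.3735  0.06  ]
box [ 0.541  -0.2773  0.06  ]
skirt [ 0.5932 -0.318   0.069 ]
bar [ 0.6197 -0.32    0.098 ]
ptr [ 0.5671 -0.3267  0.098 ]
```

View pics/w1c.png

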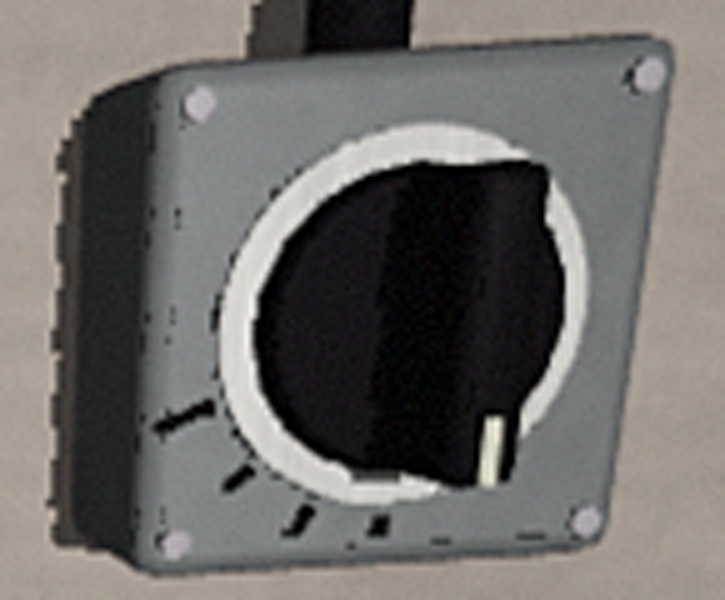

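Call:
send_rows(gripper=[0.2, 0.2, 0.2, 0.2, 0.2, 0.2, 0.2, 0.2], travel=[[0.06, -0.1, 0.0], [0.108, -0.2, 0.08], [0.108, -0.2, 0.22], [0.108, -0.2, 0.38], [0.108, -0.2, 0.52], [0.108, -0.2, 0.64], [0.108, -0.2, 0.71], [0.108, -0.2, 0.71]], angular=[[0, 0, 0], [0, 0, 0], [0, 0, 0], [0, 0, 0], [0, 0, 0], [0, 0, 0], [0, 0, 0], [0, 0, 0]])

```text
t: 4.05
tool_pos: [0.5322, -0.139, 0.111]
orientation: [-3.141, -0.054, 0.011]
contact_force: [-0.7, -0.2, -0.7]
finger_gap: 0.0339
grip_force: 0.0
```

Call:
send_rows(gripper=[1, 1, 1, 1, 1, 1, 1, 1], travel=[[0, 0, 0], [0, 0, 0], [0, 0, 0], [0, 0, 0], [0, 0, 0], [0, 0, 0], [0, 0, 0], [0, 0, 0]], angular=[[0, 0, 0], [0, 0, 0], [0, 0, 0], [0, 0, 0], [0, 0, 0], [0, 0, 0], [0, 0, 0], [0, 0, 0]], grip_force=20)

```text
t: 4.72
tool_pos: [0.5341, -0.132, 0.1147]
orientation: [-3.135, -0.062, 0.004]
contact_force: [-3.5, 13.5, -2.0]
finger_gap: 0.0092
grip_force: 22.1
```

Call:
send_rows(gripper=[1, 1, 1, 1, 1, 1, 1, 1], travel=[[0, -0.003, -0.044], [0, -0.01, -0.089], [0, -0.018, -0.132], [0, -0.028, -0.176], [0, -0.04, -0.218], [0, -0.055, -0.26], [0, -0.071, -0.302], [0, -0.09, -0.342]], angular=[[0, 0, 0], [0, 0, 0], [0, 0, 0], [0, 0, 0], [0, 0, 0], [0, 0, 0], [0, 0, 0], [0, 0, 0]])

```text
t: 5.38
tool_pos: [0.5336, -0.1132, 0.1828]
orientation: [-3.134, -0.063, 0.003]
contact_force: [-0.4, 14.1, -11.0]
finger_gap: 0.0092
grip_force: 22.4
```

Call:
send_rows(gripper=[1, 1, 1, 1, 1, 1, 1, 1], travel=[[0, -0.03, -0.034], [0, -0.056, -0.07], [0, -0.08, -0.107], [0, -0.106, -0.142], [0, -0.134, -0.176], [0, -0.163, -0.209], [0, -0.194, -0.24], [0, -0.226, -0.27]], angular=[[0, 0, 0], [0, 0, 0], [0, 0, 0], [0, 0, 0], [0, 0, 0], [0, 0, 0], [0, 0, 0], [0, 0, 0]])

```text
t: 6.05
tool_pos: [0.5325, -0.0723, 0.2375]
orientation: [-3.139, -0.059, -0.001]
contact_force: [1.2, 6.2, -8.3]
finger_gap: 0.009
grip_force: 21.3
```

Call:
send_rows(gripper=[1, 1, 1, 1, 1, 1, 1, 1], travel=[[0, -0.041, -0.033], [0, -0.084, -0.064], [0, -0.128, -0.092], [0, -0.174, -0.118], [0, -0.222, -0.14], [0, -0.27, -0.16], [0, -0.32, -0.177], [0, -0.371, -0.191]], angular=[[0, 0, 0], [0, 0, 0], [0, 0, 0], [0, 0, 0], [0, 0, 0], [0, 0, 0], [0, 0, 0], [0, 0, 0]])

```text
t: 6.72
tool_pos: [0.5307, -0.0, 0.2766]
orientation: [3.14, 0.056, 0.004]
contact_force: [-2.2, -2.7, 5.8]
finger_gap: 0.0087
grip_force: 22.3
```

```bash
python3 - <<'E'
from h import *
p=r.get_image("side"); s=r.state(); print(s["t"],s["tool_pos"],s["contact_force"])
t=r.get_image("top")
for q in(p,t):
  for a in r.find_in(q,"nut0")[:5]: print(a["conf"],np.array(a["centre"])[::-1]*[560,420])
cv2.imwrite("pics/s1.png",np.hstack([cv2.resize(p["image"][120:300,210:340],(390,540)),cv2.resize(t["image"][150:290,190:290],(385,540))]))
E
```

```text
6.7667 [0.53073816 0.00280677 0.27720971] [-3.39068812 -0.84910263 10.09514618]
0.54 [274.792 214.998]
0.65 [226.912 220.71 ]
0.62 [217.    233.016]
0.45 [244.496 211.386]
```

View pics/s1.png

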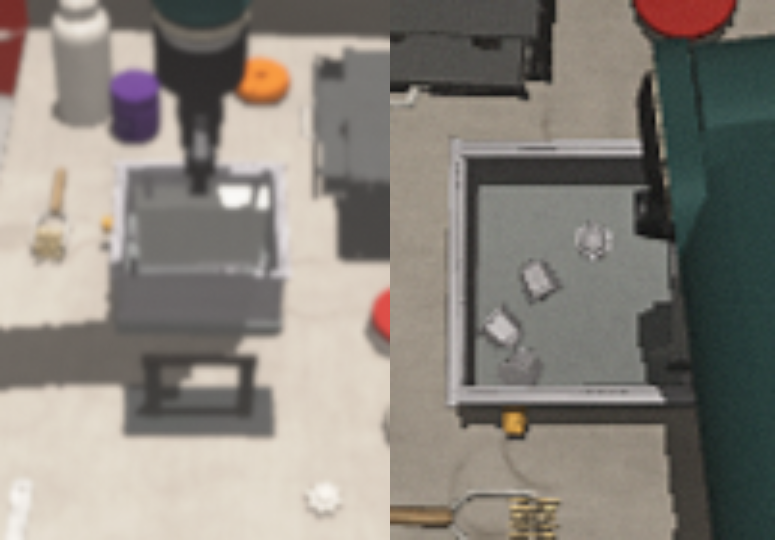

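Call:
send_rows(gripper=[1, 1, 1, 1, 1, 1, 1, 1], travel=[[0, 0.051, 0.014], [0, 0.101, 0.031], [0, 0.149, 0.051], [0, 0.197, 0.073], [0, 0.243, 0.099], [0, 0.287, 0.127], [0, 0.33, 0.158], [0, 0.371, 0.191]], angular=[[0, 0, 0], [0, 0, 0], [0, 0, 0], [0, 0, 0], [0, 0, 0], [0, 0, 0], [0, 0, 0], [0, 0, 0]])

```text
t: 7.58
tool_pos: [0.5327, -0.0746, 0.2356]
orientation: [-3.14, -0.057, 0.001]
contact_force: [1.2, 1.7, -2.8]
finger_gap: 0.009
grip_force: 21.6
```

Call:
send_rows(gripper=[1, 1, 1, 1, 1, 1, 1, 1], travel=[[0, 0.032, 0.03], [0, 0.063, 0.061], [0, 0.092, 0.094], [0, 0.12, 0.128], [0, 0.146, 0.163], [0, 0.17, 0.2], [0, 0.194, 0.236], [0, 0.214, 0.27]], angular=[[0, 0, 0], [0, 0, 0], [0, 0, 0], [0, 0, 0], [0, 0, 0], [0, 0, 0], [0, 0, 0], [0, 0, 0]])

```text
t: 8.25
tool_pos: [0.5337, -0.1157, 0.1813]
orientation: [-3.139, -0.059, 0.003]
contact_force: [-0.8, 6.5, -2.9]
finger_gap: 0.0087
grip_force: 20.8
```

Call:
send_rows(gripper=[1, 1, 1, 1, 1, 1, 1, 1], travel=[[0, 0.019, 0.04], [0, 0.035, 0.082], [0, 0.05, 0.124], [0, 0.062, 0.166], [0, 0.072, 0.21], [0, 0.08, 0.253], [0, 0.087, 0.298], [0, 0.09, 0.335]], angular=[[0, 0, 0], [0, 0, 0], [0, 0, 0], [0, 0, 0], [0, 0, 0], [0, 0, 0], [0, 0, 0], [0, 0, 0]])

```text
t: 8.92
tool_pos: [0.535, -0.132, 0.1155]
orientation: [-3.138, -0.061, 0.002]
contact_force: [-8.5, 11.8, 31.1]
finger_gap: 0.0091
grip_force: 24.0
```

Call:
send_rows(gripper=[0.2, 0.2, 0.2, 0.2, 0.2, 0.2, 0.2, 0.2], travel=[[0, 0, -0.01], [0, 0, -0.015], [0, 0, -0.015], [0, 0, -0.015], [0, 0, -0.02], [0, 0, -0.08], [0, 0, -0.2], [0, 0, -0.35]], angular=[[0, 0, 0], [0, 0, 0], [0, 0, 0], [0, 0, 0], [0, 0, 0], [0, 0, 0], [0, 0, 0], [0, 0, 0]])

```text
t: 9.58
tool_pos: [0.5338, -0.1347, 0.1856]
orientation: [-3.14, -0.058, 0.005]
contact_force: [0.8, -0.7, -0.6]
finger_gap: 0.0341
grip_force: 0.0
```

```bash
python3 - <<'E'
from h import *
s=r.state(); print(s["t"],s["tool_pos"],s["orientation"],s["contact_force"],s["finger_gap"],s["qpos"].round(2))
E
```

```text
9.5833 [ 0.53384023 -0.13474983  0.18561111] [-3.1402902  -0.05766192  0.00547506] [ 0.76067514 -0.65216461 -0.63019659] 0.03410947919127242 [ 0.33  0.4  -0.18  1.9   0.09  0.85 -1.43]
```

Call:
send_rows(gripper=[0.2, 0.2, 0.2, 0.2, 0.2, 0.2, 0.2, 0.2], travel=[[0.03, 0.1, 0], [0.07, 0.25, 0], [0.11, 0.4, 0], [0.15, 0.55, 0], [0.19, 0.7, 0], [0.23, 0.84, 0], [0.25, 0.92, 0], [0.26, 0.945, 0]], angular=[[0, 0, 0], [0, 0, -0.005], [0, 0, -0.01], [0, 0, -0.015], [0, 0, -0.02], [0, 0, -0.022], [0, 0, -0.022], [0, 0, -0.022]])

```text
t: 10.25
tool_pos: [0.5936, -0.3263, 0.1865]
orientation: [3.135, 0.159, 0.001]
contact_force: [-1.0, -0.1, -0.9]
finger_gap: 0.0345
grip_force: 0.0
```

```bash
python3 - <<'E'
from h import *
s,p=wrist(); print(s["t"],s["tool_pos"],s["orientation"],s["qpos"].round(2))
t=r.get_image("top"); d=r.get_image("side")
np.savez("w2.npz",**{k:p[k] for k in("origin","rotation","fov_y","cx","cy")})
for X in ([.593,-.322,.098],[.593-.0278,-.322-.003,.098],[.593+.0278,-.322+.003,.098]):print(proj(p,X))
cv2.imwrite("pics/w2.png",np.hstack([p["image"][:,80:480],cv2.resize(t["image"][170:275,190:290],(400,420))]))
E
```

```text
10.25 [ 0.5935709  -0.32627677  0.18645858] [3.13501194e+00 1.58638993e-01 1.02123002e-03] [ 0.55  0.59 -0.14  1.58  0.09  0.98 -1.09]
[270.90536954 230.79326965]
[271.37965212 264.99932654]
[270.39113706 193.70595866]
```

View pics/w2.png

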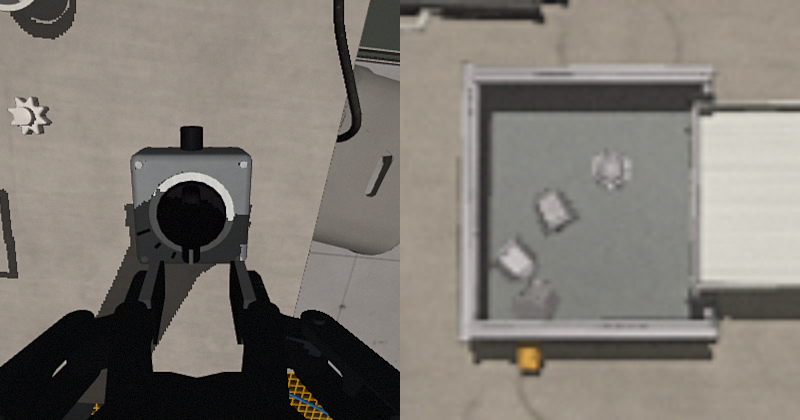

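Call:
send_rows(gripper=[0.2, 0.2, 0.2, 0.2, 0.2, 0.2, 0.2, 0.2], travel=[[0, -0.01, 0.04], [0, -0.02, 0.12], [0, -0.02, 0.21], [0, -0.02, 0.3], [0, -0.02, 0.37], [0, -0.02, 0.41], [0, -0.02, 0.435], [0, -0.02, 0.435]], angular=[[0, 0, 0], [0, 0, 0], [0, 0, 0], [0, 0, 0], [0, 0, 0], [0, 0, 0], [0, 0, 0], [0, 0, 0]])

```text
t: 11.07
tool_pos: [0.5932, -0.317, 0.0977]
orientation: [-3.136, -0.167, 0.002]
contact_force: [-1.0, 1.2, -0.4]
finger_gap: 0.0343
grip_force: 0.0
```

Call:
send_rows(gripper=[1, 1, 1, 1, 1, 1, 1, 1], travel=[[0, 0, 0], [0, 0, 0], [0, 0, 0], [0, 0, 0], [0, 0, 0], [0, 0, 0], [0, 0, 0], [0, 0, 0]], angular=[[0, 0, 0], [0, 0, 0], [0, 0, 0], [0, 0, 0], [0, 0, 0], [0, 0, 0], [0, 0, 0], [0, 0, 0]], grip_force=30)

```text
t: 11.73
tool_pos: [0.5942, -0.3215, 0.0998]
orientation: [3.132, 0.163, 0.005]
contact_force: [3.1, -5.9, -5.5]
finger_gap: 0.0133
grip_force: 33.9
```

Call:
send_rows(gripper=[1, 1, 1, 1, 1, 1, 1, 1], travel=[[0, 0, 0], [0, 0, 0], [0, 0, 0], [0, 0, 0], [0, 0, 0], [0, 0, 0], [0, 0, 0], [0, 0, 0]], angular=[[0, 0, 0], [0, 0, 0.01], [0, 0, 0.035], [0, 0, 0.065], [0, 0, 0.095], [0, 0, 0.125], [0, 0, 0.155], [0, 0, 0.185]], grip_force=60)

```text
t: 12.4
tool_pos: [0.5941, -0.3223, 0.0999]
orientation: [3.046, -0.748, 0.008]
contact_force: [2.4, -7.4, -6.4]
finger_gap: 0.0128
grip_force: 61.9
```

Call:
send_rows(gripper=[1, 1, 1, 1, 1, 1, 1, 1], travel=[[0, 0, 0], [0, 0, 0], [0, 0, 0], [0, 0, 0], [0, 0, 0], [0, 0, 0], [0, 0, 0], [0, 0, 0]], angular=[[0, 0, 0.03], [0, 0, 0.06], [0, 0, 0.09], [0, 0, 0.12], [0, 0, 0.15], [0, 0, 0.18], [0, 0, 0.2], [0, 0, 0.2]])

```text
t: 13.07
tool_pos: [0.5934, -0.323, 0.0999]
orientation: [2.667, -1.651, 0.01]
contact_force: [0.6, -10.2, -5.7]
finger_gap: 0.0128
grip_force: 62.2
```

```bash
python3 - <<'E'
from h import *
s=r.state(); print(s["t"],s["tool_pos"],s["contact_force"],s["torque"].round(3),s["finger_gap"],s["qpos"].round(2),s["joint_efforts"].round(2))
M=R.from_rotvec(s["orientation"]).as_matrix();print(np.degrees(np.arctan2(M[1,0],M[0,0])),M[:,2])
E
```

```text
13.0667 [ 0.59344455 -0.32295102  0.09992276] [  0.5810138  -10.18416756  -5.72671116] [-1.958 -0.232  0.168] 0.012816911661455687 [ 0.32  0.68  0.18  1.65 -0.14  0.81 -2.12] [ -5.56 -62.08  -1.51 -19.5   -1.83   1.76  -0.66]
-63.51123272958345 [ 0.00282227 -0.00765612 -0.99996671]
```

Call:
send_rows(gripper=[1, 1, 1, 1, 1, 1, 1, 1], travel=[[0, 0, 0], [0, 0, 0], [0, 0, 0], [0, 0, 0], [0, 0, 0], [0, 0, 0], [0, 0, 0], [0, 0, 0]], angular=[[0, 0, 0.002], [0, 0, 0.004], [0, 0, 0.005], [0, 0, 0.005], [0, 0, 0.005], [0, 0, 0.005], [0, 0, 0.005], [0, 0, 0.005]])

```text
t: 13.73
tool_pos: [0.5934, -0.323, 0.0999]
orientation: [2.657, -1.668, 0.01]
contact_force: [1.4, -10.2, -5.7]
finger_gap: 0.0127
grip_force: 62.1
```

```bash
python3 - <<'E'
from h import *
s,p=wrist(); print(s["t"],s["tool_pos"],s["contact_force"],s["torque"].round(3),s["finger_gap"])
M=R.from_rotvec(s["orientation"]).as_matrix();print(np.degrees(np.arctan2(M[1,0],M[0,0])))
q=r.get_image("side"); t=r.get_image("top")
cv2.imwrite("pics/e.png",np.hstack([cv2.resize(p["image"][160:370,190:370],(360,420)),np.vstack([cv2.resize(q["image"][295:365,260:335],(225,210)),cv2.resize(t["image"][170:240,370:445],(225,210))]),q["image"][150:360:,195:395].repeat(2,0)[:, :200]]))
E
```

```text
13.7333 [ 0.59340899 -0.32296561  0.09990738] [  1.41354363 -10.16311513  -5.74083386] [-1.952 -0.214  0.082] 0.0127411100254823
-64.26312370800393
```

View pics/e.png

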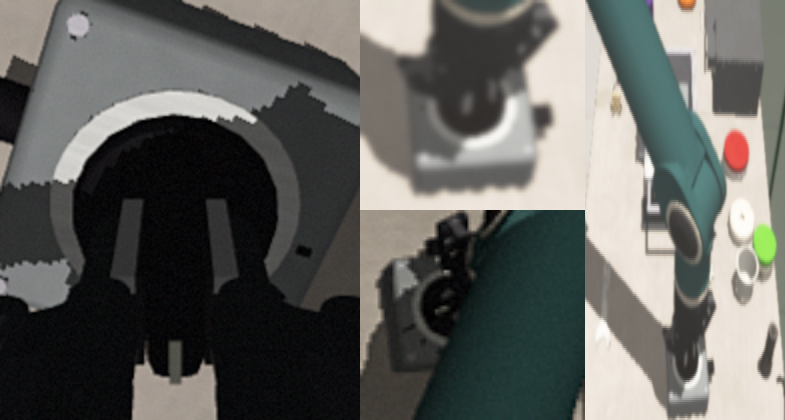

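```bash
python3 -c "
from h import *
print(r.sign_off())"
```

```text
the job is handed in; nothing more can be done
None
```

The job is handed in: all four nuts are in the tank, the tray is back down on its stand, and the dial is being held at its third stop (about 1.23 rad) after 13.7 s; nothing else on the table was touched.

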